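# Line up four lab bottles by height on a padded rack

### The job

Stand the four bottles (white bottle with red cap, larger amber bottle, slim dropper bottle, little amber vial) on the four round pads of the white rack in order of height, one centred on each pad: the tallest next to the upright end stop, then ever shorter towards the other end. Keep them upright all the time and do not knock the green mug out of its place.

Things in the scene. Friction and masses are not known exactly. Their poses are not given: they have to be found in the camera images.
- white_bottle_centre (a point): centre, half-way up, of the white bottle with the red screw cap, the tallest of the four: 135 mm high, round, 62 mm across up to 113 mm, stands upright at the start; z axis along the bottle, up
- amber_bottle_centre (a point): centre, half-way up, of the larger amber-brown bottle with the black screw cap: 118 mm high, round, 56 mm across up to about 98 mm, stands upright at the start; z axis up
- dropper_centre (a point): centre, half-way up, of the slim amber dropper bottle with the black rubber bulb: 102 mm high, round, 33 mm across up to 70 mm, stands upright at the start; z axis up
- vial_centre (a point): centre, half-way up, of the little amber vial with the black cap: 55 mm high, round, 27 mm across up to 43 mm, stands upright at the start; z axis up
- pad1: black round rubber pad with a thin grey ring on the rack, 64 mm across, 3 mm thick; an end pad of the row. Origin: centre of its underside, 8 mm above the bench (its top, where a bottle stands, is 11 mm above the bench). Fixed. The four pads stand in a straight row 75 mm apart, in the order pad1, pad2, pad3, pad4; their own y axis runs along the row from pad4 towards pad1, z is up
- pad2: black round rubber pad with a thin grey ring on the rack, 64 mm across, 3 mm thick; a middle pad, next to pad1. Origin: centre of its underside, 8 mm above the bench (its top, where a bottle stands, is 11 mm above the bench). Fixed. The four pads stand in a straight row 75 mm apart, in the order pad1, pad2, pad3, pad4; their own y axis runs along the row from pad4 towards pad1, z is up
- pad3: black round rubber pad with a thin grey ring on the rack, 64 mm across, 3 mm thick; a middle pad, next to pad4. Origin: centre of its underside, 8 mm above the bench (its top, where a bottle stands, is 11 mm above the bench). Fixed. The four pads stand in a straight row 75 mm apart, in the order pad1, pad2, pad3, pad4; their own y axis runs along the row from pad4 towards pad1, z is up
- pad4: black round rubber pad with a thin grey ring on the rack, 64 mm across, 3 mm thick; the other end pad of the row. Origin: centre of its underside, 8 mm above the bench (its top, where a bottle stands, is 11 mm above the bench). Fixed. The four pads stand in a straight row 75 mm apart, in the order pad1, pad2, pad3, pad4; their own y axis runs along the row from pad4 towards pad1, z is up
- end_stop: upright aluminium plate across one end of the white rack board (94 x 320 x 8 mm), 84 mm wide across the row and 5 mm thick, its top 50 mm above the bench; it stands 39.5 mm beyond the centre of an end pad, which may be pad1 or pad4 (the other end has only a flat 4 mm strip). Origin: centre of its underside, 8 mm above the bench. Fixed
- mug_centre (a point): centre of the green mug (86 mm across, 96 mm high, with a handle) that stands on the bench on the grey mouse mat to the left of the rack, 48 mm above its foot; to be left alone. Mind the monitor at the left beyond the rack (near corner 0.44 m ahead, 0.31 m left of the robot base, 155 to 515 mm high: draw the arm in to swing past) and the window sill at the right, 360 mm up
There are look-alikes about, which are no part of the job. What is shaped like the part that bears vial_centre but pink is not meant.

How it is judged:
At the end, for the whole second after the job is handed in: Counting from the end stop, the white bottle, the amber bottle, the dropper bottle and the vial stand on the first, second, third and fourth pad, each upright (within 0.1 rad), within 15 mm of the pad's centre, resting on the pad, released and at rest (((horizontal distance between end_stop and pad1 below 0.09 m and horizontal distance between white_bottle_centre and pad1 below 0.015 m and z of white_bottle_centre in the frame of pad1 between 0.0625 and 0.0755 m and horizontal distance between amber_bottle_centre and pad2 below 0.015 m and z of amber_bottle_centre in the frame of pad2 between 0.054 and 0.067 m and horizontal distance between dropper_centre and pad3 below 0.015 m and z of dropper_centre in the frame of pad3 between 0.046 and 0.059 m and horizontal distance between vial_centre and pad4 below 0.015 m and z of vial_centre in the frame of pad4 between 0.0225 and 0.0355 m) or (horizontal distance between end_stop and pad4 below 0.09 m and horizontal distance between white_bottle_centre and pad4 below 0.015 m and z of white_bottle_centre in the frame of pad4 between 0.0625 and 0.0755 m and horizontal distance between amber_bottle_centre and pad3 below 0.015 m and z of amber_bottle_centre in the frame of pad3 between 0.054 and 0.067 m and horizontal distance between dropper_centre and pad2 below 0.015 m and z of dropper_centre in the frame of pad2 between 0.046 and 0.059 m and horizontal distance between vial_centre and pad1 below 0.015 m and z of vial_centre in the frame of pad1 between 0.0225 and 0.0355 m)) and angle between each of white_bottle_centre, amber_bottle_centre, dropper_centre, vial_centre's own z axis and vertical below 0.1 rad and linear speed of each of white_bottle, amber_bottle, dropper, vial below 0.02 m/s); the robot touches nothing.
It fails at once if a bottle is tipped over (leans more than 0.6 rad) (angle between any of white_bottle_centre, amber_bottle_centre, dropper_centre, vial_centre's own z axis and vertical above 0.6 rad).
It fails at once if the mug is moved by more than 20 mm (distance of mug_centre from where it was at the start of the episode above 0.02 m).
It also fails if it takes over 120 s, if anything falls off the work surface, if the arm or the gripper's body presses on something with over 40 N, if the wrist force passes 120 N, or if a joint passes its speed limit or range.

### The arm

A 7-joint arm with a two-finger parallel gripper is mounted at the origin on the work surface; the furniture and walls round the work are solid. World frame = base frame: x ahead of the robot, y to its left, z up, the work surface at z = 0. Lengths are in m, angles in rad, forces in N, time in s.
With the tool pointing down it reaches from about 0.35 to 0.9 m from the base axis. Payload 8.1 kg.
Tool frame: the origin (TCP) lies at the very end of the fingers, on their centre line; the grasp point (between the pads) lies 19 mm behind it; z points along the fingers, y is the line along which they close (so a half turn about z gives the same grasp; the last joint's range is limited). The gripper opens to 92 mm and grips with 3 to 60 N. Pads are 19 mm wide; open, the fingers measure 130 mm over their backs; the gripper's body (75 mm by 190 mm) begins 47 mm behind the grasp point.
Start: joints at [-0.103, 0.434, 0.025, 1.573, -0.012, 1.134, -0.075], TCP at [0.625, -0, 0.227] pointing down, gripper open.
Joint ranges: [-2.62, 2.62], [-0.44, 2.09], [-1.27, 1.32], [0.08, 2.57], [-1.32, 4.46], [0.12, 2], [-2.74, 2.74]. Speed limits (rad/s): [2.22, 2.22, 3.01, 3.01, 3.14, 3.14, 3.14].

### API

Orientations are given as a rotation vector (axis times angle).
In Python, from cell import readout, cams, job gives the robot as it stands.
- The arm moves only by the tool drive_tool, never from a script. Its argument "commands" is a list of rows, each a list of 3 entries, a list of its own where there are three numbers: the turn, a rotation vector about the tool's x, y, z in rad, then the shift along the tool's x, y, z in cm, then the gripper's target within -1 to 1 (fully open at 1, half-way at 0, shut at -1). A call has 1 to 20 rows; each row is the pose to reach, as a shift and turn from the pose commanded when the call began, along the tool's axes at that moment; what a row does not reach only later rows make up. A row lasts 1/12 s, in which the tool goes at most 41.7 mm and 7.16 degrees, less where a joint would pass 70% of its speed; a pose out of reach is approached as far as the arm can. A call with a gripper value outside its range is refused whole. The fingers move at their own pace and stop on an object; "newtons" is the grip in N (left out, the last holds). Time passes only in rows, so rows that repeat a pose let the fingers close. It gives the time, the measured TCP pose, the force, the opening and the grip force at its end, in the units of the state.
- readout.observe(): the state, without advancing time (a new reading comes with each control period).
- cams.get_image(name): name is "scene" or "side" or "wrist"; returns the picture (480x640x3 uint8, blue, green, red); there is no depth.
- cams.camera_info(name): a dict with "camera_matrix" (3x3 intrinsics, pixels), "k1" (the pictures are not rectified: a ray, as slopes to the right and down, at radius r is drawn at 1 + k1 r^2 times it, then the intrinsics apply), "R" (3x3) and "t" (3): a world point X has camera coordinates R X + t. Camera axes: x right, y down, z forward; pixel columns grow to the right and rows downward; lengths in m; the calibration is good to about 2 mm. A picture is of the moment at which its call begins: read the wrist's pose just before it. camera_info takes no time and is no camera call; for the wrist camera it gives the pose at the moment of the call.
- job.sign_off(): hands the job in; it is judged then, once.
The state is a dict: "clock": time; "joints": joint angles; "dq": joint speeds; "joint_efforts": joint torques, N m; "position": TCP position; "ee_rot": TCP orientation; "force": force on the tool from outside, world axes, zero at the start; "ft_torque": the same for the moment, N m; "width": opening from 0.0 (shut) to 1.0 (fully open); "gripper_force": force on a finger pad.
Only numpy, scipy, OpenCV 4.12 (cv2) and the standard library are available. Lean on these libraries where they do the work, as an engineer would, in place of code of your own. Each camera call takes 0.05 s, during which the arm holds its last target. There are 200 camera calls.

## Working session

There is one attempt and no reset: what is moved stays moved. The work goes in short steps, Python scripts to look and compute and a tool call to move; the robot and the scene stay as the last step left them, time stands still between calls to the robot, and variables do not carry over. Pictures are saved under pics/ and viewed, at most 16 in all, crops included, and the job is handed in when it is done.

Besides the shell and the picture viewer there is one more tool, called as a command line: name --argument value ..., lists and objects as JSON in quotes. drive_tool: Moves the arm, as the interface text tells. Its arguments: {"type":"object","properties":{"commands":{"type":"array"},"newtons":{"type":"number"}},"required":["commands"]}

```bash
mkdir -p pics
cat > h.py <<'E'
import numpy as np,cv2
from cell import readout,cams,job
from scipy.spatial.transform import Rotation as Ro
def snap(n,f):
    i=cams.camera_info(n); im=cams.get_image(n); cv2.imwrite('pics/'+f,im); np.savez('pics/'+f+'.npz',K=i['camera_matrix'],k1=i['k1'],R=i['R'],t=i['t']); return im
def ray(f,u,v):
    d=np.load('pics/'+f+'.npz'); K=d['K'];k=float(d['k1'])
    p=np.array([(u-K[0,2])/K[0,0],(v-K[1,2])/K[1,1]]); q=p.copy()
    for _ in range(30): q=p/(1+k*(q@q))
    R=d['R'];c=-R.T@d['t']; return c,R.T@np.array([q[0],q[1],1.])
def onz(f,u,v,z):
    c,r=ray(f,u,v); return c+r*(z-c[2])/r[2]
def proj(f,X):
    d=np.load('pics/'+f+'.npz'); c=d['R']@np.array(X,float)+d['t'].ravel(); q=c[:2]/c[2]; q=q*(1+float(d['k1'])*(q@q)); K=d['K']
    return np.array([K[0,0]*q[0]+K[0,2],K[1,1]*q[1]+K[1,2]])
E
python3 - <<'E'
from h import *
for n in('scene','side','wrist'):
    snap(n,n+'0.png'); i=cams.camera_info(n); print(n,(-np.array(i['R']).T@np.array(i['t'])).round(3),np.array(i['R'])[2].round(2))
s=readout.observe();print(s)
E
```

```text
scene [-0.144  1.02   0.776] [ 0.45 -0.73 -0.51]
side [0.919 0.621 0.892] [-0.4  -0.55 -0.73]
wrist [0.623 0.074 0.384] [ 0.   -0.28 -0.96]
{'clock': 0.15, 'joints': array([-0.10262711,  0.43505283,  0.02496833,  1.57388873, -0.01159909,
        1.13402121, -0.07515081]), 'dq': array([ 1.26718455e-03, -1.17778275e-03,  7.69791730e-04, -4.22636355e-03,
        1.51647230e-03, -1.16437513e-04, -6.26989922e-05]), 'joint_efforts': array([ 9.13879558e-04, -6.68263149e+01,  9.85680185e-01, -3.14695251e+01,
       -6.03506877e-02,  3.94195947e-02,  8.07748006e-05]), 'position': array([ 6.24600786e-01, -2.79948226e-05,  2.26131224e-01]), 'ee_rot': array([-2.22098238e+00, -2.22078980e+00,  1.47712401e-03]), 'force': array([-0.35097096,  0.06727533,  0.26276381]), 'ft_torque': array([-0.00785597, -0.00965707,  0.0039667 ]), 'gripper_force': 0.0, 'width': 1.0003600147522669}
```

View pics/scene0.png

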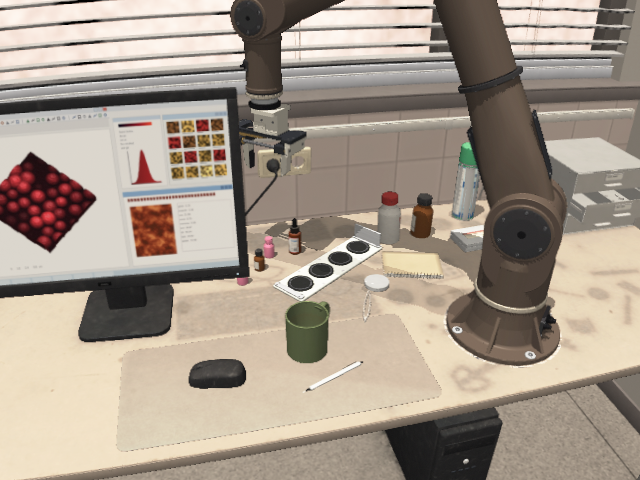

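View pics/side0.png

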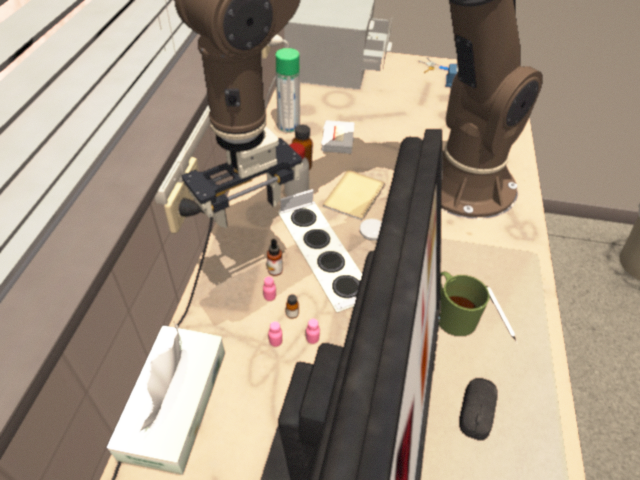

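The scene view shows the white bottle at (389,217), the amber bottle at (423,215), the dropper at (294,237) and the vial at (259,260). The pads run from (300,283) to (358,246), with the end stop near (370,236). Look-alikes: pink vials at (268,247) and (241,280) in scene, and (269,289), (275,334), (313,331) in side. I choose the brown vial, which is at (292,306) in side. The mug is at (307,331).

Run:
```python
from h import *
a=cv2.imread('pics/scene0.png')[180:305,225:450]; b=cv2.imread('pics/side0.png')[110:350,230:430]
a=cv2.resize(a,(800,444),interpolation=cv2.INTER_CUBIC)
b=cv2.resize(b,(500,600),interpolation=cv2.INTER_CUBIC)
cv2.imwrite('pics/ca.png',a);cv2.imwrite('pics/cb.png',b)
def blobs(f,z,amin,roi):
    im=cv2.imread('pics/'+f);g=im.max(2)
    m=np.zeros(g.shape,np.uint8);x0,x1,y0,y1=roi
    m[y0:y1,x0:x1]=(g[y0:y1,x0:x1]<60)*255
    for c in cv2.findContours(m,cv2.RETR_EXTERNAL,cv2.CHAIN_APPROX_NONE)[0]:
        if cv2.contourArea(c)>amin:
            (u,v),_,_=cv2.fitEllipse(c); P=onz(f,u,v,z); print(f,np.round([u,v],1),cv2.contourArea(c),P.round(4))
blobs('scene0.png',.011,80,(270,380,235,300))
blobs('side0.png',.011,80,(285,365,200,300))
for n,s,t in (('vial foot',(260,270),(293,317)),('dropper foot',(295,253),(276,274))):
    print(n,onz('scene0.png',*s,0.0),onz('side0.png',*t,0.))
for n,s in (('white',(389,242)),('amber',(422,235)),('mug',(307,358))): print(n,onz('scene0.png',*s,0.0))
```

```text
scene0.png [299.6 282.2] 143.0 [0.4634 0.1044 0.011 ]
scene0.png [320.6 269.4] 128.5 [0.4495 0.0304 0.011 ]
scene0.png [339.7 257.2] 119.0 [ 0.4371 -0.0439  0.011 ]
scene0.png [357.2 246. ] 100.0 [ 0.4251 -0.1172  0.011 ]
side0.png [328.7 258.5] 102.0 [0.4488 0.0222 0.011 ]
side0.png [316.5 237.9] 172.0 [ 0.4362 -0.0436  0.011 ]
vial foot [0.58593345 0.09943314 0.        ] [0.59418491 0.10248759 0.        ]
dropper foot [ 0.55597068 -0.01494169  0.        ] [ 5.64288056e-01 -1.19731225e-02  1.11022302e-16]
white [ 0.36941602 -0.19858214  0.        ]
amber [ 0.30696162 -0.2829148   0.        ]
mug [0.31266567 0.30884795 0.        ]
```

View pics/ca.png

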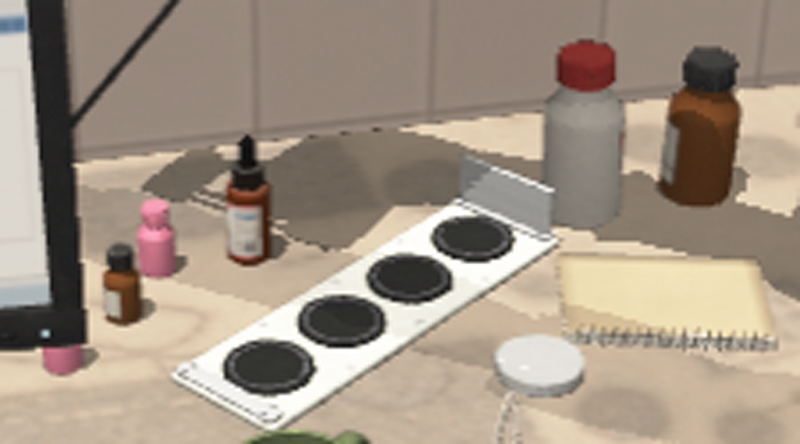

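View pics/cb.png

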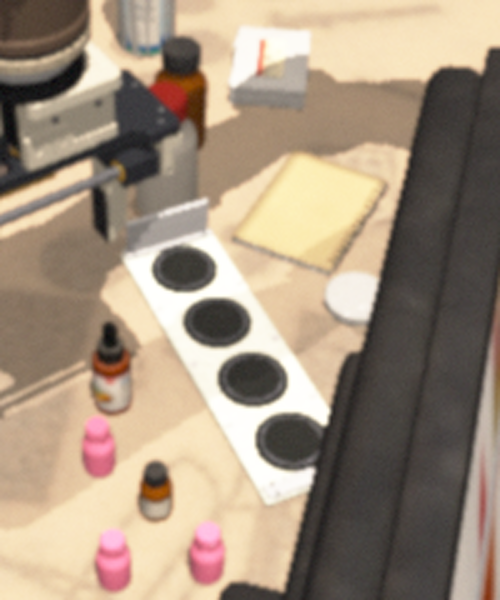

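Both crops confirm the choice. The brown vial is at crop A (122,285), with pink ones beside it. The dropper is at (248,205), the white bottle at (585,140), the amber bottle at (705,130), and the end stop is beside the far-right pad. I'll measure the two large bottles from close by with the wrist camera.

drive_tool --commands '[[[0, 0, 0.171], [-17, -24.5, -2.4], 1], [[0, 0, 0.171], [-17, -24.5, -2.4], 1], [[0, 0, 0.171], [-17, -24.5, -2.4], 1], [[0, 0, 0.171], [-17, -24.5, -2.4], 1], [[0, 0, 0.171], [-17, -24.5, -2.4], 1], [[0, 0, 0.171], [-17, -24.5, -2.4], 1], [[0, 0, 0.171], [-17, -24.5, -2.4], 1], [[0, 0, 0.171], [-17, -24.5, -2.4], 1], [[0, 0, 0.171], [-17, -24.5, -2.4], 1], [[0, 0, 0.171], [-17, -24.5, -2.4], 1], [[0, 0, 0.171], [-17, -24.5, -2.4], 1], [[0, 0, 0.171], [-17, -24.5, -2.4], 1]]'

```text
clock: 1.15
position: [0.3811, -0.1691, 0.2505]
ee_rot: [-2.401, -2.026, 0.0]
force: [0.6, 1.4, -0.1]
width: 0.995
gripper_force: 0.0
```

```bash
cat >> h.py <<'E'
def st():
    s=readout.observe(); R=Ro.from_rotvec(s['ee_rot']).as_matrix(); print('t',s['clock'],'p',s['position'].round(4),'z',R[:,2].round(3),'x',R[:,0].round(3),'w',round(s['width'],3),'gf',s['gripper_force'],'F',s['force'].round(1)); return s,R
def to(X):
    s,R=st(); print('shift cm for',np.round(X,4),(100*R.T@(np.array(X)-s['position'])).round(2))
E
python3 - <<'E'
from h import *
st(); snap('wrist','w1.png'); 
for n,f,u,v in(('white foot','s',0,0),): pass
for p in((.38,-.227,0),(.38,-.227,.135),(.32,-.31,.118)): print(proj('w1.png',p))
for u,v in((269,299),(275,345),(313,341)):print('pink',onz('side0.png',u,v,0).round(3))
E
```

```text
t 1.15 p [ 0.3811 -0.1691  0.2505] z [-0.  0. -1.] x [0.168 0.986 0.   ] w 0.995 gf 0.0 F [ 0.6  1.4 -0.1]
[328.14476673 251.25022473]
[331.74274491 300.19728545]
[283.45545416 379.65258171]
pink [0.611 0.037 0.   ]
pink [0.659 0.138 0.   ]
pink [0.592 0.171 0.   ]
```

View pics/w1.png

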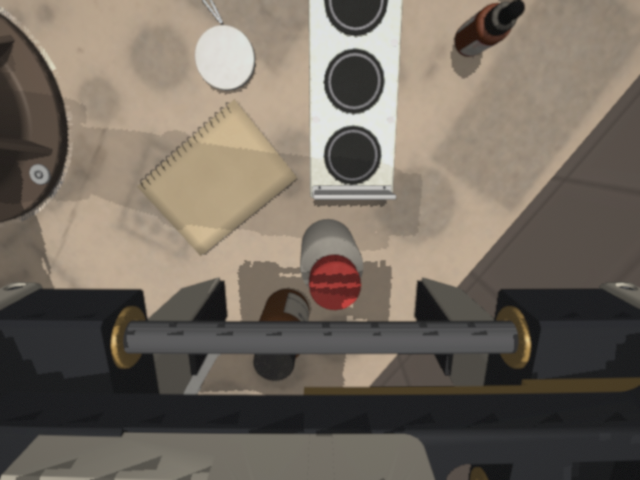

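The wrist view shows the red cap at about (334,283), the amber bottle's black cap at about (275,363), the pads at (353,155), (353,80) and (355,5), and the stop at (354,193).

Run:
```python
from h import *
im=cv2.imread('pics/w1.png');hsv=cv2.cvtColor(im,cv2.COLOR_BGR2HSV)
m=(((hsv[...,0]<8)|(hsv[...,0]>172))&(hsv[...,1]>130)&(hsv[...,2]>60)).astype(np.uint8)*255
m[:240]=0;m[320:]=0;m[:,:295]=0
c=max(cv2.findContours(m,0,1)[0],key=cv2.contourArea);print(cv2.boundingRect(c),cv2.minEnclosingCircle(c))
(u,v),r=cv2.minEnclosingCircle(c)
for w in(282,284,286): print('white',onz('w1.png',u,w,.135).round(4), onz('w1.png',u+r,w,.135)[0]-onz('w1.png',u-r,w,.135)[0])
print('amber',onz('w1.png',275,363,.118).round(4))
g=im.max(2);m=np.uint8((g<75)*255);m[:,:315]=0;m[:,395:]=0;m[190:]=0
for c in cv2.findContours(m,0,1)[0]:
    if cv2.contourArea(c)>300:(u,v),ax,_=cv2.fitEllipse(c);print(u,v,ax,onz('w1.png',u,v,.011).round(4))
print('stop base',onz('w1.png',354,190,.05))
to((.38,-.227,.2))
```

```text
(309, 256, 52, 54) ((335.0, 282.0), 27.313098907470703)
white [ 0.3853 -0.2112  0.135 ] 0.04462185723289458
white [ 0.385  -0.2129  0.135 ] 0.044698202407590926
white [ 0.3847 -0.2147  0.135 ] 0.044774889415874486
amber [ 0.3158 -0.2904  0.118 ]
352.05694580078125 154.84454345703125 (53.98569869995117, 56.175533294677734) [ 0.424  -0.1191  0.011 ]
353.677490234375 80.76606750488281 (56.9983024597168, 61.94086837768555) [ 0.4367 -0.0452  0.011 ]
355.5129089355469 10.920008659362793 (27.424558639526367, 50.069889068603516) [0.448  0.0185 0.011 ]
stop base [ 0.41781494 -0.15144742  0.05      ]
t 1.2 p [ 0.3809 -0.1692  0.2504] z [-0.  0. -1.] x [0.168 0.986 0.   ] w 0.996 gf 0.0 F [-0.   0.2 -0.2]
shift cm for [ 0.38  -0.227  0.2  ] [-5.72  0.88  5.04]
```

Run:
```python
from h import *
k=225/800
P=lambda x,y:(225+x*k,180+y*k)
print('white cap scene',onz('scene0.png',*P(587,52),.135).round(4),'near foot wrist',onz('w1.png',330,220,0).round(4),'near foot scene',onz('scene0.png',*P(583,226),0).round(4))
print('amber cap scene',onz('scene0.png',*P(711,57),.118).round(4),'foot',onz('scene0.png',*P(700,204),0).round(4))
print('dropper top',onz('scene0.png',*P(247,140),.102).round(4),'vial top',onz('scene0.png',*P(120,249),.055).round(4),onz('side0.png',230+155*.4,110+467*.4,.055).round(4),onz('side0.png',230+110*.4,110+328*.4,.102).round(4))
to((.384,-.217,.16))
```

```text
white cap scene [ 0.3826 -0.2114  0.135 ] near foot wrist [ 0.3885 -0.1893  0.    ] near foot scene [ 0.3659 -0.1909  0.    ]
amber cap scene [ 0.3126 -0.2872  0.118 ] foot [ 0.3022 -0.2703  0.    ]
dropper top [ 0.5546 -0.0133  0.102 ] vial top [0.5902 0.0944 0.055 ] [0.5901 0.0934 0.055 ] [ 0.5634 -0.0148  0.102 ]
t 1.2 p [ 0.3809 -0.1692  0.2504] z [-0.  0. -1.] x [0.168 0.986 0.   ] w 0.996 gf 0.0 F [-0.   0.2 -0.2]
shift cm for [ 0.384 -0.217  0.16 ] [-4.66  1.11  9.04]
```

Run:
```python
from h import *
print(onz('scene0.png',462,217,0),onz('side0.png',288,130,0),onz('side0.png',287,55,.2), onz('scene0.png',467,148,.2))
```

```text
[ 0.2458815  -0.44803653  0.        ] [ 0.25997024 -0.44255639  0.        ] [ 0.23127588 -0.48680097  0.2       ] [ 0.2718844 -0.4890233  0.2      ]
```

drive_tool --commands '[[[0, 0, 0], [-4.5, 1.0, 0], 1], [[0, 0, 0], [-4.5, 1.0, 0], 1], [[0, 0, 0], [-4.5, 1.0, 4], 1], [[0, 0, 0], [-4.5, 1.0, 8], 1], [[0, 0, 0], [-4.5, 1.0, 12], 1], [[0, 0, 0], [-4.5, 1.0, 15], 1], [[0, 0, 0], [-4.5, 1.0, 17.2], 1], [[0, 0, 0], [-4.5, 1.0, 17.2], 1], [[0, 0, 0], [-4.5, 1.0, 17.2], 1]]'

```text
clock: 1.95
position: [0.3819, -0.2155, 0.0781]
ee_rot: [-2.4, -2.023, 0.002]
force: [0.3, 0.1, 0.8]
width: 1.001
gripper_force: 0.0
```

Run:
```python
from h import *
st();snap('wrist','w2.png')
```

```text
t 1.95 p [ 0.3819 -0.2155  0.0781] z [-0.003  0.001 -1.   ] x [0.17  0.986 0.   ] w 1.001 gf 0.0 F [0.3 0.1 0.8]
```

View pics/w2.png

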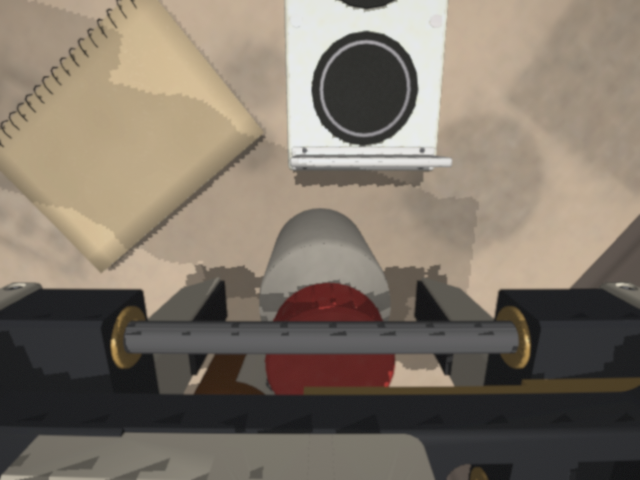

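The bottle stands between the open fingers (cap centre about (331,340), fingers at 225 and 417), and pad A is at (364,88). I'll grip.

drive_tool --commands '[[[0, 0, 0], [0, 0, 0], -0.1], [[0, 0, 0], [0, 0, 0], -0.3], [[0, 0, 0], [0, 0, 0], -0.5], [[0, 0, 0], [0, 0, 0], -0.5], [[0, 0, 0], [0, 0, 0], -0.5], [[0, 0, 0], [0, 0, 0], -0.5], [[0, 0, 0], [0, 0, 0], -0.5], [[0, 0, 0], [0, 0, 0], -0.5]]' --newtons 25

```text
clock: 2.67
position: [0.3824, -0.2161, 0.0791]
ee_rot: [2.403, 2.023, 0.001]
force: [-1.4, 1.2, 7.4]
width: 0.642
gripper_force: 25.1
```

Run:
```python
from h import *
s,R=st(); p=s['position']
print('expected cap',proj('w2.png',(p[0],p[1],.135)),'near foot',proj('w2.png',np.array([p[0],p[1],0])+.031*R[:,0]),'padA',onz('w2.png',364,88,.011))
to((.4245,-.118,.130));to((.4245,-.118,.090))
```

```text
t 2.6667 p [ 0.3824 -0.2161  0.0791] z [ 0.001 -0.    -1.   ] x [0.17  0.985 0.   ] w 0.642 gf 25.08656291262014 F [-1.4  1.2  7.4]
expected cap [324.89797055 371.2110174 ] near foot [322.87061698 205.35151406] padA [ 0.42368939 -0.1186752   0.011     ]
t 2.6667 p [ 0.3824 -0.2161  0.0791] z [ 0.001 -0.    -1.   ] x [0.17  0.985 0.   ] w 0.642 gf 25.08656291262014 F [-1.4  1.2  7.4]
shift cm for [ 0.4245 -0.118   0.13  ] [10.39  2.48 -5.08]
t 2.6667 p [ 0.3824 -0.2161  0.0791] z [ 0.001 -0.    -1.   ] x [0.17  0.985 0.   ] w 0.642 gf 25.08656291262014 F [-1.4  1.2  7.4]
shift cm for [ 0.4245 -0.118   0.09  ] [10.39  2.47 -1.08]
```

drive_tool --commands '[[[0, 0, 0], [0, 0, -2], -0.5], [[0, 0, 0], [0, 0, -4], -0.5], [[0, 0, 0], [0, 0, -6.5], -0.5], [[0, 0, 0], [0, 0, -7.5], -0.5], [[0, 0, 0], [3, 0.8, -7.5], -0.5], [[0, 0, 0], [6, 1.6, -7.5], -0.5], [[0, 0, 0], [9, 2.2, -7.5], -0.5], [[0, 0, 0], [10.5, 2.5, -7.5], -0.5], [[0, 0, 0], [10.5, 2.5, -7.5], -0.5], [[0, 0, 0], [10.5, 2.5, -7.5], -0.5]]'

```text
clock: 3.5
position: [0.4245, -0.116, 0.1534]
ee_rot: [-2.4, -2.026, 0.001]
force: [0.6, -0.5, -2.9]
width: 0.64
gripper_force: 25.0
```

Run:
```python
from h import *
s,R=st(); p=s['position']; a=snap('wrist','w3.png')[150:420,180:460]; b=snap('scene','s3.png')[160:290,270:430]
cv2.imwrite('pics/c3.png',np.hstack([cv2.resize(a,(400,386)),cv2.resize(b,(400,386))]))
h=p[2]-.079
print('exp cap',proj('w3.png',(p[0],p[1],.135+h)),'near foot',proj('w3.png',np.array([p[0],p[1],h])+.031*R[:,0]),'scene foot',proj('s3.png',(p[0],p[1],h)),proj('s3.png',(p[0],p[1],h+.135)))
to((.4245,-.118,.090))
```

```text
t 3.5 p [ 0.4245 -0.116   0.1534] z [-0.001  0.    -1.   ] x [ 0.168  0.986 -0.   ] w 0.64 gf 24.979920573241543 F [ 0.6 -0.5 -2.9]
exp cap [323.40647677 368.03493549] near foot [321.69143845 204.19798693] scene foot [358.23506905 225.42981435] [360.48200192 177.82628614]
t 3.6 p [ 0.424  -0.1175  0.1535] z [-0.001 -0.    -1.   ] x [ 0.171  0.985 -0.   ] w 0.644 gf 24.979577982157934 F [-0.3 -0.4 -2.9]
shift cm for [ 0.4245 -0.118   0.09  ] [-0.04  0.06  6.35]
```

View pics/c3.png

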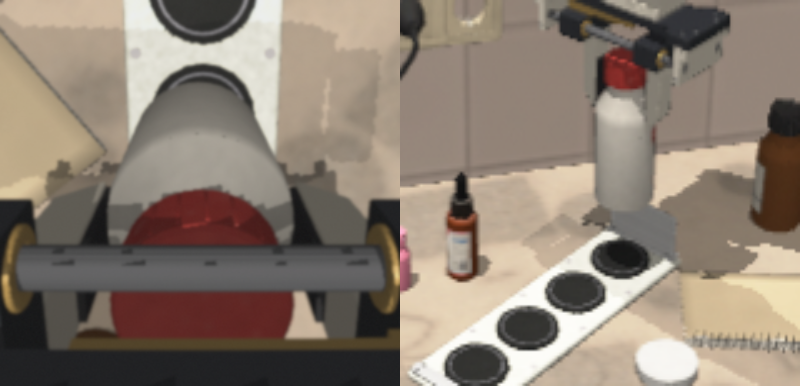

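The bottle hangs upright and centred (near foot edge at about (317,206), expected (322,204)). I'll lower it onto the pad by the stop.

drive_tool --commands '[[[0, 0, 0], [0, 0, 2], -0.5], [[0, 0, 0], [0, 0, 4], -0.5], [[0, 0, 0], [0, 0, 5.2], -0.5], [[0, 0, 0], [0, 0, 5.9], -0.5], [[0, 0, 0], [0, 0, 6.2], -0.5], [[0, 0, 0], [0, 0, 6.4], -0.5], [[0, 0, 0], [0, 0, 6.4], -0.5], [[0, 0, 0], [0, 0, 6.4], -0.5]]'

```text
clock: 4.27
position: [0.4251, -0.1173, 0.0904]
ee_rot: [2.403, 2.022, 0.001]
force: [0.1, -0.1, -2.9]
width: 0.639
gripper_force: 25.0
```

drive_tool --commands '[[[0, 0, 0], [0, 0, 0], 0.3], [[0, 0, 0], [0, 0, 0], 0.6], [[0, 0, 0], [0, 0, 0], 0.9], [[0, 0, 0], [0, 0, 0], 1], [[0, 0, 0], [0, 0, 0], 1], [[0, 0, 0], [0, 0, 0], 1], [[0, 0, 0], [0, 0, -3], 1], [[0, 0, 0], [0, 0, -7], 1], [[0, 0, 0], [0, 0, -11], 1], [[0, 0, 0], [0, 0, -15], 1], [[0, 0, 0], [0, 0, -17], 1], [[0, 0, 0], [0, 0, -17], 1]]'

```text
clock: 5.27
position: [0.4272, -0.1173, 0.2646]
ee_rot: [2.398, 2.02, 0.009]
force: [1.0, 0.7, -0.0]
width: 0.999
gripper_force: 0.0
```

Run:
```python
from h import *
to((.314,-.292,.26));to((.314,-.292,.064))
```

```text
t 5.2667 p [ 0.4272 -0.1173  0.2646] z [ 0.008 -0.001 -1.   ] x [0.17  0.985 0.001] w 0.999 gf 0.0 F [ 1.   0.7 -0. ]
shift cm for [ 0.314 -0.292  0.26 ] [-19.14  -8.19   0.38]
t 5.2667 p [ 0.4272 -0.1173  0.2646] z [ 0.008 -0.001 -1.   ] x [0.17  0.985 0.001] w 0.999 gf 0.0 F [ 1.   0.7 -0. ]
shift cm for [ 0.314 -0.292  0.064] [-19.15  -8.35  19.98]
```

drive_tool --commands '[[[0, 0, 0], [-4, -2, 0], 1], [[0, 0, 0], [-8, -4, 0], 1], [[0, 0, 0], [-12, -6, 0], 1], [[0, 0, 0], [-14, -8, 0.5], 1], [[0, 0, 0], [-14, -8, 0.5], 1], [[0, 0, 0], [-14, -8, 0.5], 1]]'

```text
clock: 5.77
position: [0.3202, -0.2422, 0.2543]
ee_rot: [-2.407, -2.018, 0.0]
force: [0.1, 0.4, -0.2]
width: 1.004
gripper_force: 0.0
```

Run:
```python
from h import *
st();im=snap('wrist','w4.png');
print(proj('w4.png',(.314,-.292,.118)),proj('w4.png',(.4245,-.118,.146)),proj('w4.png',(.4245,-.118,.011)))
g=im.max(2);m=np.uint8((g<50)*255);m[330:]=0
for c in cv2.findContours(m,0,1)[0]:
    if cv2.contourArea(c)>300:print(cv2.boundingRect(c),cv2.minEnclosingCircle(c))
```

```text
t 5.7667 p [ 0.3202 -0.2422  0.2543] z [-0.001  0.001 -1.   ] x [0.175 0.985 0.   ] w 1.004 gf 0.0 F [ 0.1  0.4 -0.2]
[324.28562246 282.77299416] [441.19268375  36.67385031] [398.77107037  72.23747902]
(493, 289, 147, 41) ((566.3287963867188, 319.0), 73.35610961914062)
(0, 289, 148, 41) ((73.20068359375, 319.5), 73.81465911865234)
(304, 284, 40, 17) ((323.5, 286.0), 19.52572250366211)
(416, 282, 45, 45) ((438.0, 304.0), 29.732236862182617)
(192, 282, 35, 44) ((208.0, 302.36248779296875), 24.71104621887207)
(302, 255, 45, 27) ((324.0454406738281, 275.5), 22.096540451049805)
(0, 50, 66, 97) ((20.059499740600586, 96.0375747680664), 50.218040466308594)
(381, 0, 43, 18) ((402.0, 1.0), 21.023895263671875)
(21, 0, 78, 153) ((54.0, 76.0), 82.85539245605469)
(0, 0, 52, 58) ((25.5, 28.5), 38.24274444580078)
```

View pics/w4.png

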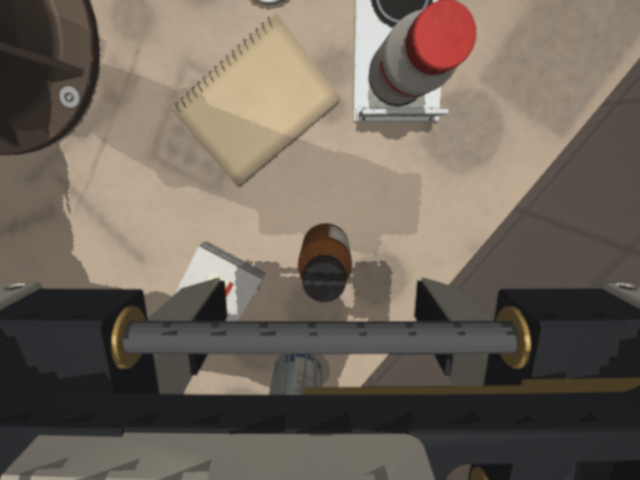

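The white bottle stands on its pad, with the cap at (444,35) against a predicted (441,37). The amber cap centre is (324,279), so the bottle is at about (.314,-.290).

Run:
```python
from h import *
to((.314,-.290,.065))
```

```text
t 5.8167 p [ 0.3215 -0.2412  0.2544] z [-0.  0. -1.] x [0.172 0.985 0.   ] w 0.997 gf 0.0 F [ 0.7  0.3 -0.7]
shift cm for [ 0.314 -0.29   0.065] [-4.94  0.1  18.94]
```

drive_tool --commands '[[[0, 0, 0], [-3, 0, 0], 1], [[0, 0, 0], [-4.9, 0, 0], 1], [[0, 0, 0], [-4.9, 0, 4], 1], [[0, 0, 0], [-4.9, 0, 8], 1], [[0, 0, 0], [-4.9, 0, 12], 1], [[0, 0, 0], [-4.9, 0, 16], 1], [[0, 0, 0], [-4.9, 0, 18.5], 1], [[0, 0, 0], [-4.9, 0, 18.9], 1], [[0, 0, 0], [-4.9, 0, 18.9], 1], [[0, 0, 0], [-4.9, 0, 18.9], 1]]'

```text
clock: 6.65
position: [0.3147, -0.2895, 0.0665]
ee_rot: [2.402, 2.024, 0.001]
force: [0.6, -0.0, 1.2]
width: 1.001
gripper_force: 0.0
```

drive_tool --commands '[[[0, 0, 0], [0, 0, 0], 0.2], [[0, 0, 0], [0, 0, 0], 0], [[0, 0, 0], [0, 0, 0], -0.3], [[0, 0, 0], [0, 0, 0], -0.5], [[0, 0, 0], [0, 0, 0], -0.5], [[0, 0, 0], [0, 0, 0], -0.5], [[0, 0, 0], [0, 0, 0], -0.5], [[0, 0, 0], [0, 0, 0], -0.5]]'

```text
clock: 7.32
position: [0.3143, -0.2898, 0.066]
ee_rot: [2.402, 2.023, 0.001]
force: [1.5, -0.7, 3.1]
width: 0.584
gripper_force: 25.0
```

Run:
```python
from h import *
s,R=st(); z=s['position'][2]; to((.437,-.0445,z+.011))
```

```text
t 7.3167 p [ 0.3143 -0.2898  0.066 ] z [ 0.001 -0.001 -1.   ] x [ 0.17   0.985 -0.   ] w 0.584 gf 25.019236094587995 F [ 1.5 -0.7  3.1]
t 7.3167 p [ 0.3143 -0.2898  0.066 ] z [ 0.001 -0.001 -1.   ] x [ 0.17   0.985 -0.   ] w 0.584 gf 25.019236094587995 F [ 1.5 -0.7  3.1]
shift cm for [ 0.437  -0.0445  0.077 ] [26.26  7.92 -1.1 ]
```

drive_tool --commands '[[[0, 0, 0], [0, 0, -2], -0.5], [[0, 0, 0], [0, 0, -5], -0.5], [[0, 0, 0], [0, 0, -9], -0.5], [[0, 0, 0], [0, 0, -13], -0.5], [[0, 0, 0], [0, 0, -17], -0.5], [[0, 0, 0], [0, 0, -19], -0.5], [[0, 0, 0], [3, 1, -19.5], -0.5], [[0, 0, 0], [7, 2, -19.5], -0.5], [[0, 0, 0], [10.5, 3, -19.5], -0.5], [[0, 0, 0], [14, 4.2, -19.5], -0.5], [[0, 0, 0], [18, 5.4, -19.5], -0.5], [[0, 0, 0], [21.5, 6.5, -19.5], -0.5], [[0, 0, 0], [24.5, 7.4, -19.5], -0.5], [[0, 0, 0], [26, 7.9, -19.5], -0.5], [[0, 0, 0], [26.3, 7.9, -19.5], -0.5], [[0, 0, 0], [26.3, 7.9, -19.5], -0.5], [[0, 0, 0], [26.3, 7.9, -19.5], -0.5]]'

```text
clock: 8.73
position: [0.4354, -0.0447, 0.2602]
ee_rot: [-2.403, -2.022, 0.003]
force: [-1.5, -0.1, -1.9]
width: 0.589
gripper_force: 25.0
```

Run:
```python
from h import *
s,R=st(); p=s['position']; im=snap('wrist','w5.png');h=p[2]-.066
print('exp cap',proj('w5.png',(p[0],p[1],.118+h)),'near foot',proj('w5.png',np.array([p[0],p[1],h])+.028*R[:,0]))
b=snap('scene','s5.png')[130:290,270:430]
cv2.imwrite('pics/c5.png',np.hstack([cv2.resize(im[120:440,160:480],(400,400)),cv2.resize(b,(400,400))]))
to((.437,-.0445,.077))
```

```text
t 8.7333 p [ 0.4354 -0.0447  0.2602] z [-0.002 -0.001 -1.   ] x [ 0.171  0.985 -0.001] w 0.589 gf 24.9688562105257 F [-1.5 -0.1 -1.9]
exp cap [323.2385966  360.97821383] near foot [321.83998471 212.36262294]
t 8.8333 p [ 0.4356 -0.0451  0.2605] z [-0.001 -0.    -1.   ] x [ 0.172  0.985 -0.001] w 0.588 gf 24.969032583107946 F [ 0.9  0.8 -1.5]
shift cm for [ 0.437  -0.0445  0.077 ] [ 0.09  0.14 18.35]
```

View pics/c5.png

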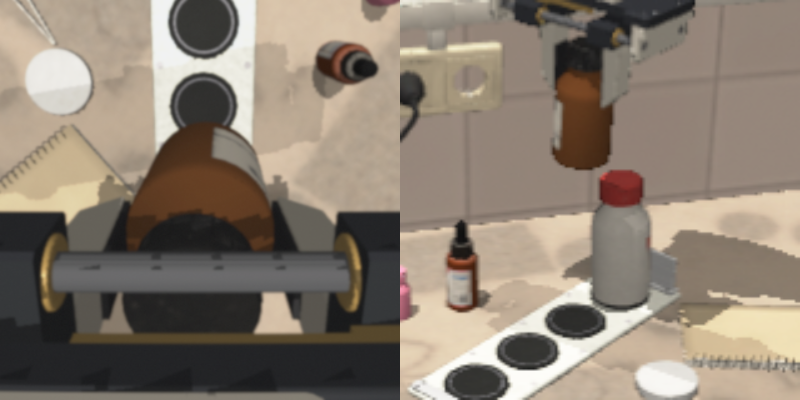

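The amber bottle hangs upright. Its near foot edge is at (326,218) against an expected (322,212), about 3 mm back, so I'll add 2–3 mm along the row. The white bottle stands well on its pad.

drive_tool --commands '[[[0, 0, 0], [0.3, 0.1, 4], -0.5], [[0, 0, 0], [0.3, 0.1, 8], -0.5], [[0, 0, 0], [0.3, 0.1, 12], -0.5], [[0, 0, 0], [0.3, 0.1, 15], -0.5], [[0, 0, 0], [0.3, 0.1, 17], -0.5], [[0, 0, 0], [0.3, 0.1, 17.9], -0.5], [[0, 0, 0], [0.3, 0.1, 18.2], -0.5], [[0, 0, 0], [0.3, 0.1, 18.4], -0.5], [[0, 0, 0], [0.3, 0.1, 18.4], -0.5], [[0, 0, 0], [0.3, 0.1, 18.4], -0.5]]'

```text
clock: 9.67
position: [0.4388, -0.0412, 0.0779]
ee_rot: [2.402, 2.022, 0.003]
force: [0.3, -0.3, -2.2]
width: 0.589
gripper_force: 25.0
```

drive_tool --commands '[[[0, 0, 0], [0, 0, 0], 0.3], [[0, 0, 0], [0, 0, 0], 0.6], [[0, 0, 0], [0, 0, 0], 0.9], [[0, 0, 0], [0, 0, 0], 1], [[0, 0, 0], [0, 0, 0], 1], [[0, 0, 0], [0, 0, 0], 1], [[0, 0, 0], [0, 0, -3], 1], [[0, 0, 0], [0, 0, -7], 1], [[0, 0, 0], [0, 0, -11], 1], [[0, 0, 0], [0, 0, -15], 1], [[0, 0, 0], [0, 0, -18], 1], [[0, 0, 0], [0, 0, -18], 1]]'

```text
clock: 10.67
position: [0.4408, -0.041, 0.2627]
ee_rot: [2.399, 2.019, 0.012]
force: [1.0, -0.3, 0.0]
width: 0.999
gripper_force: 0.0
```

Run:
```python
from h import *
to((.560,.03,.25))
```

```text
t 10.6667 p [ 0.4408 -0.041   0.2627] z [ 0.01   0.001 -1.   ] x [0.17  0.985 0.002] w 0.999 gf 0.0 F [ 1.  -0.3  0. ]
shift cm for [0.56 0.03 0.25] [ 9.02 10.52  1.39]
```

drive_tool --commands '[[[0, 0, 0], [3, 3, 0], 1], [[0, 0, 0], [6, 6, 0.5], 1], [[0, 0, 0], [8, 9, 1], 1], [[0, 0, 0], [9, 10.5, 1.4], 1], [[0, 0, 0], [9, 10.5, 1.4], 1], [[0, 0, 0], [9, 10.5, 1.4], 1], [[0, 0, 0], [9, 10.5, 1.4], 1]]'

```text
clock: 11.25
position: [0.5558, 0.0293, 0.2423]
ee_rot: [-2.403, -2.023, 0.002]
force: [0.4, -0.9, 0.5]
width: 0.996
gripper_force: 0.0
```

Run:
```python
from h import *
st();im=snap('wrist','w6.png')
for X in((.559,-.021,.102),(.559,-.021,0),(.59,.093,.055),(.4245,-.118,.146),(.437,-.0445,.129)):print(X,proj('w6.png',X).round(1))
```

```text
t 11.25 p [0.5558 0.0293 0.2423] z [-0.001 -0.001 -1.   ] x [ 0.171  0.985 -0.001] w 0.996 gf 0.0 F [ 0.4 -0.9  0.5]
(0.559, -0.021, 0.102) [334.4 279.7]
(0.559, -0.021, 0) [331.1 246.5]
(0.59, 0.093, 0.055) [345.5 143.9]
(0.4245, -0.118, 0.146) [203.7 423.3]
(0.437, -0.0445, 0.129) [201.1 338.8]
```

View pics/w6.png

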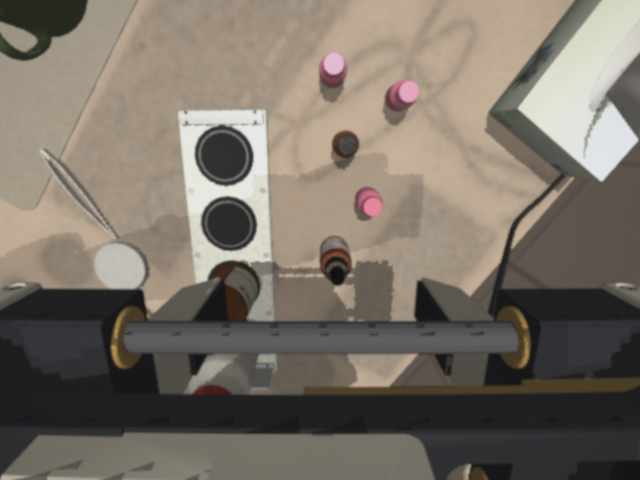

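The view shows the dropper tip at (338,275) with its foot near (334,245), and the brown vial at (346,144). The pink look-alikes are at (333,66), (404,94) and (370,203). The amber bottle is on pad B, and pads C and D are at (229,223) and (224,155). A square-on approach would bring the gripper's body over the amber bottle, so I'll yaw about 34° for the dropper.

Run:
```python
from h import *
print('dropper',onz('w6.png',338,276,.102).round(4),'vial',onz('w6.png',346,144,.055).round(4),'C',onz('w6.png',229,223,.011).round(4),'D',onz('w6.png',224,155,.011).round(4))
print('near foot',onz('w6.png',334,237,0.05).round(4))
print(readout.observe()['joints'].round(2)); to((.560,-.019,.24));to((.560,-.019,.043))
```

```text
dropper [ 0.5627 -0.018   0.102 ] vial [0.5904 0.0929 0.055 ] C [0.4506 0.0294 0.011 ] D [0.4632 0.103  0.011 ]
near foot [0.5646 0.0039 0.05  ]
[-0.2   0.31  0.06  1.72 -0.02  1.11 -0.3 ]
t 11.3 p [0.5557 0.0291 0.2426] z [-0.001 -0.    -1.   ] x [ 0.171  0.985 -0.   ] w 1.003 gf 0.0 F [ 0.3  0.5 -0.4]
shift cm for [ 0.56  -0.019  0.24 ] [-4.67  1.24  0.26]
t 11.3 p [0.5557 0.0291 0.2426] z [-0.001 -0.    -1.   ] x [ 0.171  0.985 -0.   ] w 1.003 gf 0.0 F [ 0.3  0.5 -0.4]
shift cm for [ 0.56  -0.019  0.043] [-4.66  1.26 19.96]
```

drive_tool --commands '[[[0, 0, 0.12], [-2, 0.6, 0], 1], [[0, 0, 0.24], [-4, 1.2, 0], 1], [[0, 0, 0.36], [-4.6, 1.35, 0], 1], [[0, 0, 0.48], [-4.6, 1.35, 0], 1], [[0, 0, 0.6], [-4.6, 1.35, 0], 1], [[0, 0, 0.6], [-4.6, 1.35, 4], 1], [[0, 0, 0.6], [-4.6, 1.35, 8], 1], [[0, 0, 0.6], [-4.6, 1.35, 9], 1], [[0, 0, 0.6], [-4.6, 1.35, 9], 1]]'

```text
clock: 12.05
position: [0.5593, -0.0183, 0.1507]
ee_rot: [-2.892, -1.221, 0.009]
force: [0.8, -0.3, -0.4]
width: 1.0
gripper_force: 0.0
```

Run:
```python
from h import *
s,R=st();im=snap('wrist','w7.png');p=s['position']
print(proj('w7.png',(p[0],p[1],.102)),proj('w7.png',(p[0],p[1],.07)),proj('w7.png',(p[0],p[1],0)))
to((.561,-.018,.043))
```

```text
t 12.05 p [ 0.5593 -0.0183  0.1507] z [-0.006 -0.    -1.   ] x [ 0.697  0.717 -0.004] w 1.0 gf 0.0 F [ 0.8 -0.3 -0.4]
[321.11751213 262.04413176] [321.15666019 246.64261802] [321.21567241 223.36621418]
t 12.1 p [ 0.5611 -0.0182  0.1528] z [-0.002 -0.    -1.   ] x [ 0.697  0.717 -0.002] w 0.999 gf 0.0 F [ 1.5 -0.1  1.3]
shift cm for [ 0.561 -0.018  0.043] [ 3.000e-02 -1.000e-02  1.098e+01]
```

View pics/w7.png

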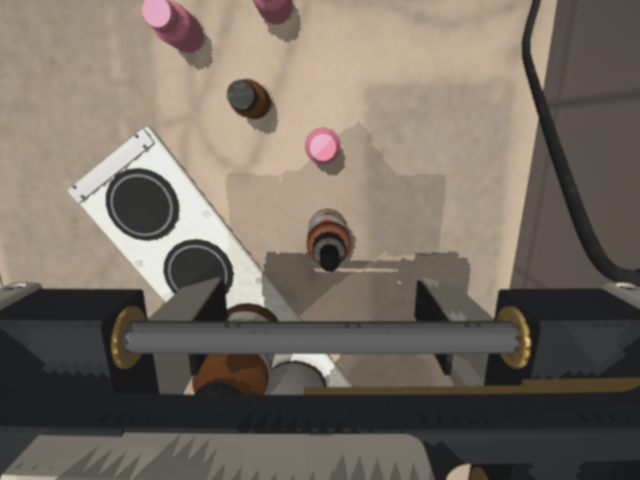

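The dropper tip is at (330,258) against an expected (321,262), so I'll shift about +4 mm across and +2 mm along, then descend.

drive_tool --commands '[[[0, 0, 0], [0.2, 0.4, 0], 1], [[0, 0, 0], [0.2, 0.4, 3], 1], [[0, 0, 0], [0.2, 0.4, 6], 1], [[0, 0, 0], [0.2, 0.4, 9], 1], [[0, 0, 0], [0.2, 0.4, 10.9], 1], [[0, 0, 0], [0.2, 0.4, 10.9], 1], [[0, 0, 0], [0.2, 0.4, 10.9], 1]]'

```text
clock: 12.68
position: [0.5675, -0.0193, 0.0451]
ee_rot: [2.894, 1.222, 0.002]
force: [0.9, 0.7, 1.0]
width: 1.003
gripper_force: 0.0
```

drive_tool --commands '[[[0, 0, 0], [0, 0, 0], 0.4], [[0, 0, 0], [0, 0, 0], 0], [[0, 0, 0], [0, 0, 0], -0.1], [[0, 0, 0], [0, 0, 0], -0.2], [[0, 0, 0], [0, 0, 0], -0.35], [[0, 0, 0], [0, 0, 0], -0.6], [[0, 0, 0], [0, 0, 0], -0.6], [[0, 0, 0], [0, 0, 0], -0.6], [[0, 0, 0], [0, 0, 0], -0.6], [[0, 0, 0], [0, 0, 0], -0.6]]' --newtons 15

```text
clock: 13.52
position: [0.5663, -0.0191, 0.0437]
ee_rot: [-2.894, -1.223, 0.0]
force: [-0.5, 0.4, 0.3]
width: 0.342
gripper_force: 15.0
```

Run:
```python
from h import *
s,R=st();to((.45,.0295,s['position'][2]+.011))
```

```text
t 13.5167 p [ 0.5663 -0.0191  0.0437] z [-0. -0. -1.] x [ 0.697  0.717 -0.   ] w 0.342 gf 15.002351962029934 F [-0.5  0.4  0.3]
t 13.5167 p [ 0.5663 -0.0191  0.0437] z [-0. -0. -1.] x [ 0.697  0.717 -0.   ] w 0.342 gf 15.002351962029934 F [-0.5  0.4  0.3]
shift cm for [0.45   0.0295 0.0547] [ -4.62 -11.73  -1.1 ]
```

drive_tool --commands '[[[0, 0, 0], [0, 0, -3], -0.6], [[0, 0, 0], [0, 0, -7], -0.6], [[0, 0, 0], [0, 0, -11], -0.6], [[0, 0, 0], [0, 0, -14], -0.6], [[0, 0, -0.12], [-1, -2.5, -14], -0.6], [[0, 0, -0.24], [-2, -5, -14], -0.6], [[0, 0, -0.36], [-3, -7.5, -14], -0.6], [[0, 0, -0.48], [-4, -10, -14], -0.6], [[0, 0, -0.6], [-4.6, -11.7, -14], -0.6], [[0, 0, -0.6], [-4.6, -11.7, -14], -0.6], [[0, 0, -0.6], [-4.6, -11.7, -14], -0.6]]'

```text
clock: 14.43
position: [0.4499, 0.0296, 0.184]
ee_rot: [2.403, 2.023, 0.001]
force: [0.3, -0.5, -1.1]
width: 0.349
gripper_force: 15.0
```

Run:
```python
from h import *
s,R=st(); p=s['position']; im=snap('wrist','w8.png');h=p[2]-.0437
print('exp top',proj('w8.png',(p[0],p[1],.102+h)),'foot near',proj('w8.png',np.array([p[0],p[1],h])+.0165*R[:,0]),'padC near edge',proj('w8.png',(.45,.0295,.011)),'amber',proj('w8.png',(.437,-.0445,.129)))
b=snap('scene','s8.png')[130:290,250:410]
cv2.imwrite('pics/c8.png',np.hstack([cv2.resize(im[120:440,160:480],(400,400)),cv2.resize(b,(400,400))]))
to((.45,.0295,.0547))
```

```text
t 14.4333 p [0.4499 0.0296 0.184 ] z [ 0.  0. -1.] x [0.17  0.985 0.   ] w 0.349 gf 14.99931473750621 F [ 0.3 -0.5 -1.1]
exp top [323.6644525 372.3106364] foot near [321.83316671 239.17967729] padC near edge [321.17298681 218.98355756] amber [321.64511939 362.05260995]
t 14.5333 p [0.4512 0.0291 0.1839] z [ 0.001 -0.    -1.   ] x [0.173 0.985 0.   ] w 0.344 gf 14.999826239654794 F [ 0.3  0.1 -0.8]
shift cm for [0.45   0.0295 0.0547] [ 0.02 -0.14 12.92]
```

View pics/c8.png

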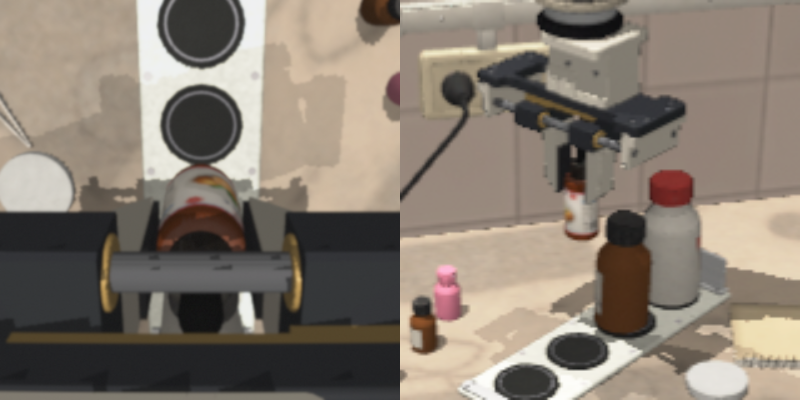

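The dropper hangs upright. Its near foot edge is at about (320,252) against an expected 239, so it sits several millimetres back in the fingers. I'll measure the offset and compensate.

Run:
```python
from h import *
im=cv2.imread('pics/w8.png'); p=np.array([.4499,.0296,.184]);h=p[2]-.0437
col=im[225:275,320].astype(int); print([(225+i,tuple(c)) for i,c in enumerate(col)][::3])
X=np.array([.17,.985,0])
for v in(250,252,254): q=onz('w8.png',320,v,h);print(v,((q-p)@X)*1000)
# scene view foot of dropper
d=cv2.imread('pics/s8.png'); print(proj('s8.png',(p[0],p[1],h)),'foot centre; radius edge',proj('s8.png',(p[0]-.009,p[1]+.0138,h)), 'obs bottom',250+582*.4,130+240*.4)
print('amber foot obs',onz('s8.png',250+623*.4-160,130+333*.4,.011), 'pads scene B',proj('s8.png',(.437,-.0445,.011)))
```

```text
[(225, (np.int64(46), np.int64(48), np.int64(48))), (228, (np.int64(45), np.int64(48), np.int64(47))), (231, (np.int64(46), np.int64(48), np.int64(48))), (234, (np.int64(46), np.int64(48), np.int64(48))), (237, (np.int64(44), np.int64(47), np.int64(46))), (240, (np.int64(44), np.int64(47), np.int64(47))), (243, (np.int64(46), np.int64(47), np.int64(47))), (246, (np.int64(101), np.int64(100), np.int64(101))), (249, (np.int64(46), np.int64(49), np.int64(50))), (252, (np.int64(38), np.int64(48), np.int64(83))), (255, (np.int64(109), np.int64(115), np.int64(124))), (258, (np.int64(114), np.int64(123), np.int64(127))), (261, (np.int64(51), np.int64(67), np.int64(93))), (264, (np.int64(37), np.int64(72), np.int64(118))), (267, (np.int64(98), np.int64(116), np.int64(135))), (270, (np.int64(124), np.int64(133), np.int64(138))), (273, (np.int64(140), np.int64(148), np.int64(153)))]
250 9.863209249126433
252 8.614494504935646
254 7.361662477838638
[321.06793117 223.60362308] foot centre; radius edge [321.3024989  226.99829914] obs bottom 482.8 226.0
amber foot obs [ 0.42429243 -0.01871857  0.011     ] pads scene B [339.85713209 257.15795984]
```

drive_tool --commands '[[[0, 0, 0], [0.5, -0.1, 3], -0.6], [[0, 0, 0], [0.5, -0.1, 7], -0.6], [[0, 0, 0], [0.5, -0.1, 10], -0.6], [[0, 0, 0], [0.5, -0.1, 12], -0.6], [[0, 0, 0], [0.5, -0.1, 12.6], -0.6], [[0, 0, 0], [0.5, -0.1, 12.9], -0.6], [[0, 0, 0], [0.5, -0.1, 12.9], -0.6], [[0, 0, 0], [0.5, -0.1, 12.9], -0.6]]'

```text
clock: 15.2
position: [0.4515, 0.0343, 0.0554]
ee_rot: [2.404, 2.021, 0.001]
force: [0.5, -0.5, -1.0]
width: 0.342
gripper_force: 15.0
```

drive_tool --commands '[[[0, 0, 0], [0, 0, 0], -0.1], [[0, 0, 0], [0, 0, 0], 0.2], [[0, 0, 0], [0, 0, 0], 0.5], [[0, 0, 0], [0, 0, 0], 0.5], [[0, 0, 0], [0, 0, 0], 0.5], [[0, 0, 0], [0, 0, -3], 0.5], [[0, 0, 0], [0, 0, -7], 0.5], [[0, 0, 0], [0, 0, -11], 0.5], [[0, 0, 0], [0, 0, -15], 0.5], [[0, 0, 0], [0, 0, -17], 0.5], [[0, 0, 0], [0, 0, -17], 0.5]]'

```text
clock: 16.12
position: [0.4528, 0.035, 0.2297]
ee_rot: [2.4, 2.021, 0.012]
force: [0.3, 0.3, 0.6]
width: 0.749
gripper_force: 0.0
```

Run:
```python
from h import *
to((.591,.092,.16))
```

```text
t 16.1167 p [0.4528 0.035  0.2297] z [ 0.008  0.002 -1.   ] x [0.17  0.985 0.003] w 0.749 gf 0.0 F [0.3 0.3 0.6]
shift cm for [0.591 0.092 0.16 ] [ 7.95 12.58  7.09]
```

Run:
```python
from h import *
print('box corners',onz('w6.png',490,117,0),onz('w6.png',500,105,.1),onz('w6.png',578,182,.1),onz('side0.png',222,345,.1),onz('side0.png',160,330,.1))
```

```text
box corners [0.75104299 0.09318802 0.        ] [0.71362677 0.1033092  0.1       ] [0.7777797  0.03025935 0.1       ] [0.76360462 0.14178424 0.1       ] [0.83964369 0.054858   0.1       ]
```

drive_tool --commands '[[[0, 0, 0], [2.5, 4, 0], 0.4], [[0, 0, 0], [5, 8, 1], 0.3], [[0, 0, 0], [7, 11, 3], 0.2], [[0, 0, 0], [7.9, 12.6, 5], 0.2], [[0, 0, 0], [7.9, 12.6, 7], 0.2], [[0, 0, 0], [7.9, 12.6, 7], 0.2], [[0, 0, 0], [7.9, 12.6, 7], 0.2]]'

```text
clock: 16.7
position: [0.5864, 0.0904, 0.1534]
ee_rot: [-2.402, -2.022, 0.006]
force: [0.4, 0.3, 0.4]
width: 0.597
gripper_force: 0.0
```

Run:
```python
from h import *
s,R=st();im=snap('wrist','w9.png');p=s['position']
print('exp top',proj('w9.png',(p[0],p[1],.055)),'near foot',proj('w9.png',np.array([p[0],p[1],0])+.0135*R[:,0]))
to((.591,.092,.012))
```

```text
t 16.7 p [0.5864 0.0904 0.1534] z [-0.004 -0.001 -1.   ] x [ 0.17   0.985 -0.002] w 0.597 gf 0.0 F [0.4 0.3 0.4]
exp top [321.93559581 240.23804057] near foot [321.80406779 208.45617335]
t 16.75 p [0.5871 0.0904 0.1549] z [-0.001 -0.001 -1.   ] x [ 0.171  0.985 -0.001] w 0.599 gf 0.0 F [ 0.6  0.1 -0.1]
shift cm for [0.591 0.092 0.012] [ 0.24  0.37 14.29]
```

View pics/w9.png

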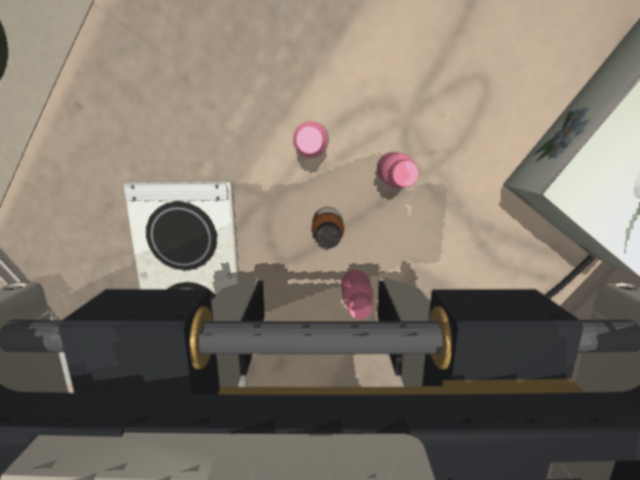

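The brown vial's cap is at (328,235), expected (322,240). The pinks are clear of the finger paths at (310,139), (398,170) and (360,295). I'll shift +3/+4 mm and descend.

drive_tool --commands '[[[0, 0, 0], [0.3, 0.4, 2], 0.2], [[0, 0, 0], [0.3, 0.4, 5], 0.2], [[0, 0, 0], [0.3, 0.4, 9], 0.2], [[0, 0, 0], [0.3, 0.4, 12], 0.2], [[0, 0, 0], [0.3, 0.4, 13.6], 0.2], [[0, 0, 0], [0.3, 0.4, 14.2], 0.2], [[0, 0, 0], [0.3, 0.4, 14.2], 0.2], [[0, 0, 0], [0.3, 0.4, 14.2], 0.2]]'

```text
clock: 17.42
position: [0.5934, 0.0932, 0.0147]
ee_rot: [2.403, 2.022, 0.003]
force: [0.5, 0.9, -0.1]
width: 0.604
gripper_force: 0.0
```

drive_tool --commands '[[[0, 0, 0], [0, 0, 0], -0.1], [[0, 0, 0], [0, 0, 0], -0.3], [[0, 0, 0], [0, 0, 0], -0.4], [[0, 0, 0], [0, 0, 0], -0.7], [[0, 0, 0], [0, 0, 0], -0.7], [[0, 0, 0], [0, 0, 0], -0.7], [[0, 0, 0], [0, 0, 0], -0.7]]' --newtons 12

```text
clock: 18.0
position: [0.5925, 0.0932, 0.0132]
ee_rot: [2.403, 2.023, 0.001]
force: [-0.8, -0.9, 5.6]
width: 0.281
gripper_force: 12.0
```

Run:
```python
from h import *
s,R=st();to((.463,.1035,s['position'][2]+.011))
```

```text
t 18.0 p [0.5925 0.0932 0.0132] z [ 0.  0. -1.] x [0.17  0.985 0.   ] w 0.281 gf 12.000403268029913 F [-0.8 -0.9  5.6]
t 18.0 p [0.5925 0.0932 0.0132] z [ 0.  0. -1.] x [0.17  0.985 0.   ] w 0.281 gf 12.000403268029913 F [-0.8 -0.9  5.6]
shift cm for [0.463  0.1035 0.0242] [ -1.19 -12.94  -1.11]
```

drive_tool --commands '[[[0, 0, 0], [0, 0, -2], -0.7], [[0, 0, 0], [0, 0, -5], -0.7], [[0, 0, 0], [0, 0, -8], -0.7], [[0, 0, 0], [0, 0, -11], -0.7], [[0, 0, 0], [0, -4, -12], -0.7], [[0, 0, 0], [-0.6, -8, -12], -0.7], [[0, 0, 0], [-1.2, -11.5, -12], -0.7], [[0, 0, 0], [-1.2, -13, -12], -0.7], [[0, 0, 0], [-1.2, -13, -12], -0.7], [[0, 0, 0], [-1.2, -13, -12], -0.7]]'

```text
clock: 18.83
position: [0.462, 0.1037, 0.1331]
ee_rot: [2.402, 2.024, 0.001]
force: [2.0, 0.3, 0.2]
width: 0.282
gripper_force: 12.0
```

Run:
```python
from h import *
s,R=st(); p=s['position']; im=snap('wrist','w10.png');h=p[2]-.0132
print('foot near',proj('w10.png',np.array([p[0],p[1],h])+.0135*R[:,0]),'padD',proj('w10.png',(.463,.1035,.011)))
b=snap('scene','s10.png')[160:310,260:410]
cv2.imwrite('pics/c10.png',np.hstack([cv2.resize(im[120:440,160:480],(400,400)),cv2.resize(b,(400,400),interpolation=cv2.INTER_CUBIC)]))
to((.463,.1035,.0242))
```

```text
t 18.8333 p [0.462  0.1037 0.1331] z [ 0.001  0.    -1.   ] x [0.169 0.986 0.   ] w 0.282 gf 11.999908337602392 F [2.  0.3 0.2]
foot near [322.24217736 261.21235876] padD [322.5228891  232.50202546]
t 18.9333 p [0.4635 0.1035 0.1329] z [ 0.001  0.    -1.   ] x [0.171 0.985 0.   ] w 0.283 gf 11.999889118596911 F [ 0.8 -0.2 -0.5]
shift cm for [0.463  0.1035 0.0242] [-0.02 -0.06 10.87]
```

View pics/c10.png

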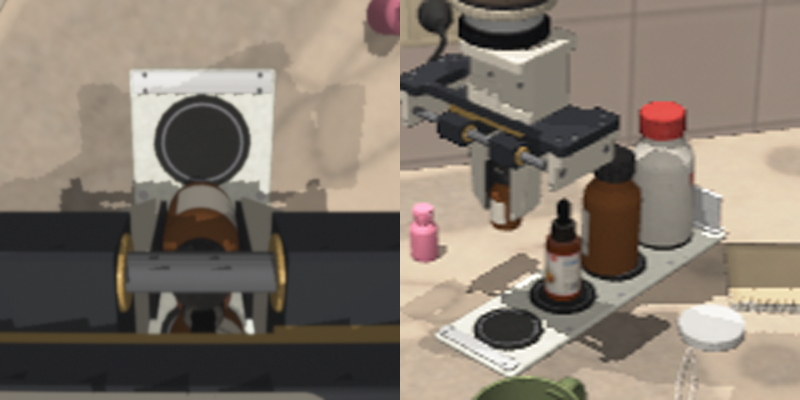

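The vial is held upright, its near foot edge at v≈268 against an expected 261, so I'll add 3 mm. The dropper and amber bottles stand on their pads.

drive_tool --commands '[[[0, 0, 0], [0.3, 0, 3], -0.7], [[0, 0, 0], [0.3, 0, 6], -0.7], [[0, 0, 0], [0.3, 0, 9], -0.7], [[0, 0, 0], [0.3, 0, 10.3], -0.7], [[0, 0, 0], [0.3, 0, 10.8], -0.7], [[0, 0, 0], [0.3, 0, 10.9], -0.7], [[0, 0, 0], [0.3, 0, 10.9], -0.7]]'

```text
clock: 19.52
position: [0.4636, 0.1063, 0.0233]
ee_rot: [2.404, 2.023, -0.0]
force: [-0.0, 0.2, -0.1]
width: 0.278
gripper_force: 12.0
```

drive_tool --commands '[[[0, 0, 0], [0, 0, 0], -0.2], [[0, 0, 0], [0, 0, 0], 0.1], [[0, 0, 0], [0, 0, 0], 0.3], [[0, 0, 0], [0, 0, 0], 0.3], [[0, 0, 0], [0, 0, -3], 0.3], [[0, 0, 0], [0, 0, -7], 0.3], [[0, 0, 0], [0, 0, -11], 0.3], [[0, 0, 0], [0, 0, -15], 0.3], [[0, 0, 0], [2, 3, -19], 0.3], [[0, 0, 0], [2, 6, -21], 0.3], [[0, 0, 0], [2, 6, -21], 0.3], [[0, 0, 0], [2, 6, -21], 0.3]]'

```text
clock: 20.52
position: [0.5279, 0.1159, 0.2357]
ee_rot: [2.402, 2.021, 0.007]
force: [-0.6, -0.5, -0.4]
width: 0.65
gripper_force: 0.0
```

Run:
```python
from h import *
st();snap('wrist','w11.png');b=snap('scene','s11.png');im=cv2.imread('pics/w11.png')
P={'white':((.4245,-.118),.0310,.135),'amber':((.437,-.0445),.028,.118),'drop':((.4500,.0295),.0165,.102),'vial':((.463,.1035),.0135,.055)}
for n,((x,y),r,H) in P.items():
    d=np.array([-.144-x,1.02-y]);d/=np.linalg.norm(d)
    f=proj('s11.png',(x+r*d[0],y+r*d[1],.011));t=proj('s11.png',(x,y,.011+H))
    for q in(f,t): cv2.drawMarker(b,tuple(np.round(q).astype(int)),(0,255,0),0,4,1)
    for q in(proj('w11.png',(x,y,.011+H)),): cv2.drawMarker(im,tuple(np.round(q).astype(int)),(0,255,0),0,8,1); print(n,q.round(1))
cv2.imwrite('pics/c11.png',np.hstack([cv2.resize(b[170:310,260:400],(560,560),interpolation=cv2.INTER_NEAREST),cv2.resize(im[0:480,80:300],(240,524))[:560] if 0 else np.pad(cv2.resize(im[:,100:320],(240,524)),((0,36),(0,0),(0,0)))]))
```

```text
t 20.5167 p [0.5279 0.1159 0.2357] z [ 0.005  0.001 -1.   ] x [0.171 0.985 0.002] w 0.65 gf 0.0 F [-0.6 -0.5 -0.4]
white [254.9 499.3]
amber [253.  421.1]
drop [251.5 339.3]
vial [256.  243.8]
```

View pics/c11.png

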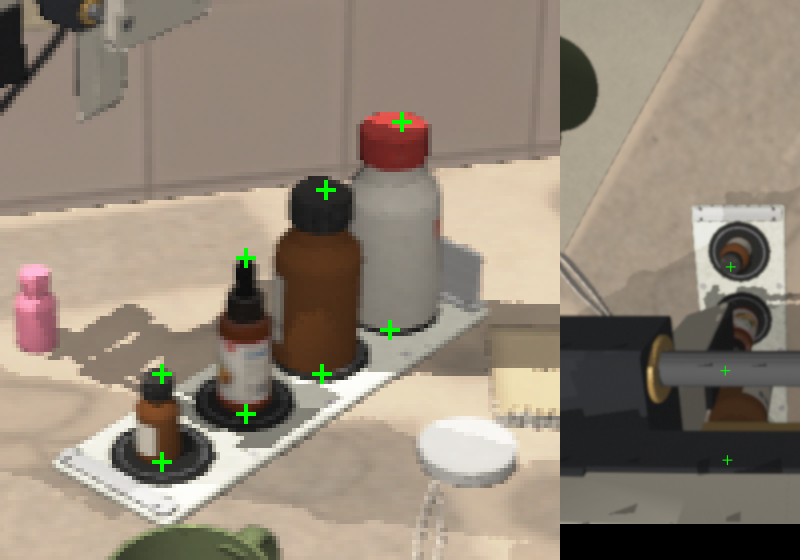

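All four bottles stand upright on their pads. Every observed top and foot is within about 2 pixels (roughly 4 mm) of its predicted mark, and the mug wasn't touched. I'll hand the job in.

```bash
python3 -c "
from cell import job
print(job.sign_off())"
```

```text
the job is handed in; nothing more can be done
None
```

The four bottles stand upright on the pads in order of height, white bottle next to the end stop and vial at the far end, each about 4 mm or less off its pad centre by the last camera check; the mug was not touched, and the job was handed in at about 20 s on the robot's clock.

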